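# Bring the bench lamp over a filled spot on an oak door

## Robot

A 6-joint arm with a two-finger parallel gripper is mounted at the origin on the work surface. World frame = base frame: x ahead of the robot, y to its left, z up, the work surface at z = 0. Lengths are in m, angles in rad, forces in N, time in s.
With the tool pointing down it reaches from about 0.35 to 0.975 m from the base axis. Payload 4.9 kg.
Tool frame: the origin (TCP) lies midway between the tips of the shut fingers; the grasp point (between the pads) lies 19 mm behind it; z points along the fingers, y is the line along which they close (so a half turn about z gives the same grasp; the last joint's range is limited). The gripper opens to 85 mm and grips with 20 to 120 N. Pads are 22 mm wide; open, the fingers measure 114 mm over their backs; the gripper's body (76 mm by 85 mm) begins 54 mm behind the grasp point. The pads swing forward as they close: fully open they stand 13 mm farther back than shut.
Start: joints at [1.1, 0.053, 1.613, -0, 1.476, -0.119], TCP at [0.215, 0.587, 0.231] pointing down, gripper open.
Joint ranges: [-3.01, 3.01], [-1.01, 2.22], [0.06, 2.58], [-1.02, 4.17], [0.09, 2.62], [-3.14, 3.14]. Speed limits (rad/s): [2.57, 2.57, 3.14, 3.14, 3.14, 3.14].

## Interface

Orientations are given as a rotation vector (axis times angle).
In Python, from station import ctrl, optics, job gives the robot as it stands.
- The arm moves only by the shell command python3 -m jog 'ROWS' [OPENING] [FORCE]. ROWS is JSON, a list of rows, each a list of 2 entries, a list of its own where there are three numbers: the shift along the tool's x, y, z in m, then the turn, a rotation vector about the tool's x, y, z in rad. A call has 1 to 5 rows; each row is the pose to reach, as a shift and turn from the pose commanded when the call began, along the tool's axes at that moment; what a row does not reach only later rows make up. A row lasts 1/10 s, in which the tool goes at most 50 mm and 8.59 degrees, less where a joint would pass 70% of its speed; a pose out of reach is approached as far as the arm can. A call with a gripper value outside its range is refused whole. OPENING is the opening, from 0 (shut) to 1 (fully open), set as the call begins (- or left out, the last holds). The fingers move at their own pace and stop on an object; FORCE is the grip in N (left out, the last holds). Time passes only in rows, so rows that repeat a pose let the fingers close. It gives the time, the measured TCP pose, the force, the opening and the grip force at its end, in the units of the state.
- ctrl.get_obs(): the state, without advancing time (a new reading comes with each control period).
- optics.get_image(name): name is "side" or "top"; returns a dict with "image" (384x512x3 uint8, blue, green, red), "fx", "fy", "cx", "cy" (pixels), "rvec" (rotation vector, rad) and "tvec" (3), from world to camera coordinates, as OpenCV has them. Camera axes: x right, y down, z forward; pixel columns grow to the right and rows downward; lengths in m; the calibration is good to about 2 mm. A picture is of the moment at which its call begins. There is no depth.
- job.finish_job(): hands the job in; it is judged then, once.
The state is a dict: "t": time; "q": joint angles; "dq": joint speeds; "effort": joint torques, N m; "tool_pos": TCP position; "tool_rot": TCP orientation; "contact_force": force on the tool from outside, world axes, zero at the start; "wrist_torque": the same for the moment, N m; "opening": finger opening in m; "grip_force": force on a finger pad.
Only numpy, scipy, OpenCV 4.12 (cv2) and the standard library are available. Lean on these libraries where they do the work, as an engineer would, in place of code of your own. Each camera call takes 0.05 s, during which the arm holds its last target. There are 200 camera calls.

## Task

Get the repaired door ready for a look under the light: first take the red sander off it and set it down gently, upright and wholly on the round rubber mat. Then swing the bench lamp until its shade is centred over the pale filler spot (not the dark knot) and let it stay there, and only then switch it on by pushing the red lever on the yellow box fully over. Do not knock over the sander or shift the filler jar or the tape roll.

Things in the scene. Friction and masses are not known exactly. Their poses are not given: they have to be found in the camera images.
- sander: Compact cordless palm sander, 0.55 kg, loose, standing upright on its disc, partly over the filler spot on the door. Round about its own z axis: black sanding disc 90 mm across and 10 mm high, red body 80 mm across up to 48 mm, then an upright red round grip 54 mm across from 48 to 110 mm (the top), with a black band at 58 to 68 mm. Origin: centre of the disc's underside; z up.
- rest_mat: Round flat black and dark-grey rubber mat, 150 mm across, 6 mm thick, fixed on the bench to the robot's right. Origin: centre of its underside. It and the yellow switch box may change places.
- filler_spot: Pale cream round filler patch, 60 mm across, flush in the top of the door, whose top lies 20 mm above the bench. At the start the sander covers about half of it. Origin: its centre. The oak door itself (320 x 440 x 20 mm, lying flat with its long side roughly along y) is fixed.
- knot: Dark brown round knot, 48 mm across, flush in the door's top; not the place to light. It may be left or right of the filler spot. Origin: its centre.
- lamp_grip (a point): Point to grip on the lamp: on the axis of the orange upright round knob above the centre of the lamp's shade, 257 mm above the bench and 22 mm below the knob's top. The knob is 28 mm across and stands from the flat white arm (top at 223 mm) up to 279 mm. It turns with that arm. The lamp's two arms are hinged on upright pivots, so the knob moves only sideways, at constant height.
- lamp_shade (a point): Centre of the underside of the lamp's white round shade (110 mm across), 161 mm above the bench, straight below the knob. Behind it are two arms in a chain: 260 mm from knob to elbow, 280 mm from elbow to a fixed post at the bench's far left. Both pivots are stiff (0.6 N m elbow, 1.0 N m post): the lamp stays where left, and the knob can be led to any place over the door with 3 to 10 N.
- lamp_switch (a joint): Red-knobbed toggle lever of the yellow switch box: 0 is off (leaning to the box's -x side, towards the robot), 1.0 rad is fully on (leaning to its +x side). Light friction (about 1 N at the tip), stays where it is left.
- lamp_switch_tip (a point): Centre of the red ball (26 mm across) on the end of the switch lever, 80 mm from the lever's pivot. Off: 92 mm above the bench and 38 mm to the -x side of the box's middle; on: as high, 38 mm to the +x side; highest (102 mm) midway.
- lamp_switch_base: Yellow switch box, 70 (x) x 50 (y) x 25 mm, fixed on the bench to the robot's right. Origin: centre of its underside; x is the direction in which the lever is pushed on (away from the robot, more or less); the lever's pivot lies 22 mm above the origin, along y.
- filler_jar: Bystander: jar with white cap, 60 mm across, 65 mm high, loose, under or near the parked lamp.
- tape_roll: Bystander: roll of tan masking tape lying flat, 96 mm across, 25 mm high, loose, under or near the parked lamp. Other loose tools and cans, up to 100 mm high, lie beyond the door and between door and robot.

How it is judged:
By the outcome, as a careful person would: the job done as asked, in the order asked, and still so for the second after the job is handed in, with the robot touching nothing.
It also fails if it takes over 69 s, if anything falls off the work surface, if the arm or the gripper's body presses on something with over 40 N, if the wrist force passes 120 N, or if a joint passes its speed limit or range.

## Working session

There is one attempt and no reset: what is moved stays moved. The work goes in short steps, Python scripts to look and compute and a shell command to move; the robot and the scene stay as the last step left them, time stands still between calls to the robot, and variables do not carry over. Pictures are saved under pics/ and viewed, at most 11 in all, crops included, and the job is handed in when it is done.

```bash
ls; mkdir -p pics
python3 - <<'E'
from station import ctrl, optics
import cv2,pickle
o=ctrl.get_obs();print(o)
for n in("top","side"):
    d=optics.get_image(n);pickle.dump(d,open(f"pics/{n}0.pkl","wb"));cv2.imwrite(f"pics/{n}0.png",d["image"]);print(n,{k:v for k,v in d.items() if k!="image"})
E
```

```text
pics
{'t': 0.0, 'q': array([ 1.09999286e+00,  5.33665150e-02,  1.61427801e+00,  8.90510451e-07,
        1.47600508e+00, -1.18989443e-01]), 'dq': array([-0.00119652,  0.00148132,  0.00066881, -0.00131359,  0.00158051,
        0.00166213]), 'effort': array([ 4.06597937e-04, -3.93671250e+01, -3.70182967e+01, -1.88840193e-05,
        7.09085914e-03, -1.53644470e-05]), 'tool_pos': array([0.21508683, 0.58616637, 0.23006659]), 'tool_rot': array([-5.49677653e-01, -3.09252131e+00,  3.09058005e-03]), 'contact_force': array([-0.90789577, -0.39410321, -0.40292875]), 'wrist_torque': array([-0.03989733, -0.06265749,  0.03960278]), 'grip_force': 0.0, 'opening': 0.08564745389103698}
top {'fx': 399.02147469536783, 'fy': 399.02147469536783, 'cx': 261.82499664971994, 'cy': 187.2040111022542, 'rvec': array([ 2.17934301, -2.02751487,  0.22763579]), 'tvec': array([-0.025347  ,  0.56265015,  1.34955215])}
side {'fx': 349.24443371774163, 'fy': 349.24443371774163, 'cx': 255.81369152458333, 'cy': 194.00704638044064, 'rvec': array([ 2.32095914, -0.49279612,  0.17916223]), 'tvec': array([-0.49289781,  0.27857503,  0.81995707])}
```

View pics/top0.png

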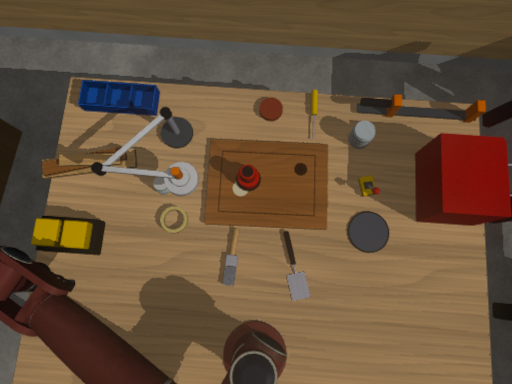

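View pics/side0.png

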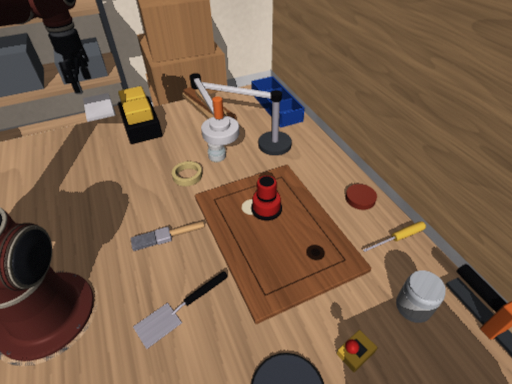

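The top view shows the sander at (248,178), filler at (240,189), knot at (301,169), mat at (369,232), switch box at (367,186) with its ball at (376,191), and lamp knob at (176,173). The side view agrees: sander (266,195), filler (250,207), ball (352,347), knob (218,105).

```bash
cat > h.py <<'E'
import cv2,numpy as np,pickle
from scipy.spatial.transform import Rotation as R
def bp(d,uv,z):
    M=cv2.Rodrigues(d["rvec"])[0];c=-M.T@d["tvec"]
    r=M.T@np.array([(uv[0]-d["cx"])/d["fx"],(uv[1]-d["cy"])/d["fy"],1]);return (c+r*(z-c[2])/r[2])
def pj(d,p):
    K=np.array([[d["fx"],0,d["cx"]],[0,d["fy"],d["cy"]],[0,0,1]]);return cv2.projectPoints(np.array([p],float),d["rvec"],d["tvec"],K,None)[0].ravel()
def mask(d,f,box):
    h=cv2.cvtColor(d["image"],cv2.COLOR_BGR2HSV).astype(int);m=f(h[...,0],h[...,1],h[...,2])
    x0,y0,x1,y1=box;k=np.zeros(m.shape,bool);k[y0:y1,x0:x1]=m[y0:y1,x0:x1];v,u=np.nonzero(k);return u,v
def tri(ds,uvs):
    A=[];b=[]
    for d,uv in zip(ds,uvs):
        M=cv2.Rodrigues(d["rvec"])[0];c=-M.T@d["tvec"];r=M.T@np.array([(uv[0]-d["cx"])/d["fx"],(uv[1]-d["cy"])/d["fy"],1]);r/=np.linalg.norm(r)
        P=np.eye(3)-np.outer(r,r);A.append(P);b.append(P@c)
    return np.linalg.lstsq(np.vstack(A),np.hstack(b),rcond=None)[0]
def tosteps(o,target):  # shift of TCP to target, in tool axes
    return R.from_rotvec(o["tool_rot"]).inv().apply(np.array(target)-o["tool_pos"])
E
python3 - <<'E'
from h import *
t=pickle.load(open("pics/top0.pkl","rb"));s=pickle.load(open("pics/side0.pkl","rb"))
red=lambda h,a,v:((h<7)|(h>173))&(a>150)&(v>60)
org=lambda h,a,v:(h>=5)&(h<15)&(a>200)&(v>180)
yel=lambda h,a,v:(h>20)&(h<35)&(a>150)&(v>60)
blk=lambda h,a,v:(v<70)
crm=lambda h,a,v:(v>170)&(a<110)
def c(d,f,b,n):
    u,v=mask(d,f,b);m=np.array([u.mean(),v.mean()]);print(n,len(u),m,u.min(),u.max(),v.min(),v.max());return m
bt=c(t,red,(365,182,385,200),"ball t");bs=c(s,red,(340,335,365,360),"ball s");print(tri([t,s],[bt,bs]),bp(t,bt,.092))
kt=c(t,org,(165,160,190,185),"knob t");ks=c(s,org,(205,90,230,130),"knob s");print(tri([t,s],[kt,ks]),bp(t,kt,.257))
y=c(t,yel,(355,172,382,202),"box");print(bp(t,y,.025))
m=c(t,blk,(345,208,392,256),"mat");print(bp(t,m,.006))
k=c(t,blk,(292,160,312,180),"knot");print(bp(t,k,.02))
f=c(t,crm,(228,178,260,200),"fill t");print(bp(t,f,.02));f=c(s,crm,(235,195,262,220),"fill s");print(bp(s,f,.02))
r=c(t,red,(230,155,265,200),"sander t");r2=c(s,red,(245,170,290,220),"sander s");print(tri([t,s],[r,r2]))
a=cv2.resize(t["image"][155:205,222:264],None,fx=9,fy=9,interpolation=2);b=cv2.resize(t["image"][170:205,350:390],None,fx=10,fy=10,interpolation=2)
e=cv2.resize(s["image"][170:225,235:290],None,fx=7,fy=7)
W=np.zeros((450,800,3),np.uint8);W[:450,:378]=a;W[:350,390:790]=b;cv2.imwrite("pics/crop.png",W)
E
```

```text
ball t 34 [375.67647059 190.29411765] 373 379 188 193
ball s 152 [352.125      346.48684211] 346 359 340 353
[ 0.57410009 -0.37858303  0.09186521] [ 0.57398561 -0.37851655  0.092     ]<stdin>:9: RuntimeWarning: Mean of empty slice.
  ret = ret.dtype.type(ret / rcount)
Traceback (most recent call last):
ValueError: zero-size array to reduction operation minimum which has no identity
```

```bash
cat > m.py <<'E'
from h import *
t=pickle.load(open("pics/top0.pkl","rb"));s=pickle.load(open("pics/side0.pkl","rb"))
red=lambda h,a,v:((h<7)|(h>173))&(a>150)&(v>60)
org=lambda h,a,v:(h>=4)&(h<18)&(a>170)&(v>120)
yel=lambda h,a,v:(h>20)&(h<35)&(a>150)&(v>60)
blk=lambda h,a,v:(v<80)
crm=lambda h,a,v:(v>150)&(a<110)
def c(d,f,b,n):
    u,v=mask(d,f,b)
    if len(u)==0: print(n,"none");return np.array([0,0.])
    m=np.array([u.mean(),v.mean()]);print(n,len(u),m.round(1),u.min(),u.max(),v.min(),v.max());return m
if __name__=="__main__":
    np.set_printoptions(precision=4,suppress=True)
    kt=c(t,org,(165,160,190,185),"knob t");ks=c(s,org,(205,90,230,130),"knob s");print(tri([t,s],[kt,ks]),bp(t,kt,.265))
    y=c(t,yel,(355,172,382,202),"box");print(bp(t,y,.025))
    m=c(t,blk,(345,208,392,256),"mat");print(bp(t,m,.006))
    k=c(t,blk,(292,160,312,180),"knot");print(bp(t,k,.02))
    f=c(t,crm,(228,178,260,200),"fill t");print(bp(t,f,.02));f=c(s,crm,(235,195,262,220),"fill s");print(bp(s,f,.02))
    r=c(t,red,(230,155,265,200),"sander t");r2=c(s,red,(245,170,290,220),"sander s");print(tri([t,s],[r,r2]))
    a=cv2.resize(t["image"][155:205,222:264],None,fx=9,fy=9,interpolation=2);b=cv2.resize(t["image"][170:205,350:390],None,fx=10,fy=10,interpolation=2)
    W=np.zeros((450,800,3),np.uint8);W[:450,:378]=a;W[:350,390:790]=b;cv2.imwrite("pics/crop.png",W)
E
python3 m.py
```

```text
knob t 85 [176.2 172. ] 171 182 167 178
knob s 180 [217.5 107.1] 212 222 97 118
[0.5489 0.279  0.2517] [0.5464 0.2758 0.265 ]
box 199 [365.7 184.7] 358 374 175 195
[ 0.6078 -0.3608  0.025 ]
mat 1356 [367.7 231.5] 347 388 211 252
[ 0.4404 -0.3754  0.006 ]
knot 122 [300.2 168.7] 294 306 163 174
[ 0.6521 -0.1203  0.02  ]
fill t 87 [238.2 190.8] 233 246 184 195
[0.5528 0.1004 0.02  ]
fill s 127 [246.7 206.6] 241 251 199 214
[0.5525 0.0989 0.02  ]
sander t 306 [248.4 178. ] 237 259 165 188
sander s 768 [266.3 198.6] 253 280 175 216
[0.5954 0.0644 0.0663]
```

View pics/crop.png

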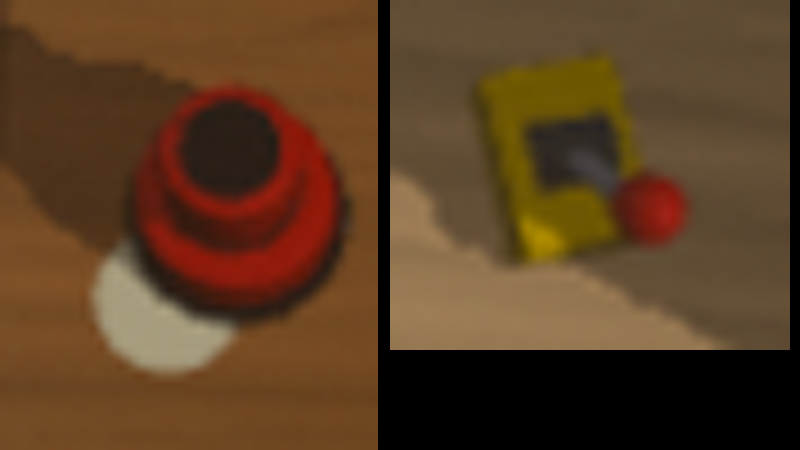

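Run:
```python
from m import *
from station import ctrl
np.set_printoptions(precision=4,suppress=True)
print("sander",bp(t,(247.7,171.3),.13)); print("body",bp(t,(248.7,178.3),.05)); print("fill",bp(t,(241.4,187.3),.02))
bc=bp(t,(367.5,186),.025);ball=np.array([.574,-.3785]);print("box",bc,np.linalg.norm(bc[:2]-ball),np.degrees(np.arctan2(*(bc[:2]-ball)[::-1])))
print("edge dir",bp(t,(367.5-2,186-9.1),.025)-bc, "mat", bp(t,(367.7,231.5),.006), "matpx of center", pj(t,(.4404,-.3754,.006)))
o=ctrl.get_obs();print(R.from_rotvec(o["tool_rot"]).as_matrix())
print(tosteps(o,(.593,.064,.36)),tosteps(o,(.593,.064,.16)))
```

```text
sander [0.5995 0.0663 0.13  ]
body [0.5948 0.0647 0.05  ]
fill [0.5665 0.0899 0.02  ]
box [ 0.6036 -0.3675  0.025 ] 0.03154536292415344 20.452650180916418
edge dir [0.0336 0.0078 0.    ] mat [ 0.4403 -0.3755  0.006 ] matpx of center [367.6651 231.4616]
[[-0.9388  0.3446 -0.0009]
 [ 0.3446  0.9387 -0.0016]
 [ 0.0002 -0.0018 -1.    ]]
[-0.5347 -0.3603 -0.1293] [-0.5347 -0.3599  0.0707]
```

```bash
python3 -m jog '[[[0,0,-0.05],[0,0,0]],[[0,0,-0.1],[0,0,0]],[[-0.03,-0.02,-0.13],[0,0,0]],[[-0.07,-0.045,-0.13],[0,0,0]],[[-0.11,-0.073,-0.13],[0,0,0]]]' 1
python3 -m jog '[[[-0.04,-0.027,0],[0,0,0]],[[-0.08,-0.054,0],[0,0,0]],[[-0.12,-0.08,0],[0,0,0]],[[-0.16,-0.107,0],[0,0,0]],[[-0.2,-0.133,0],[0,0,0]]]'
python3 -m jog '[[[-0.04,-0.027,0],[0,0,0]],[[-0.08,-0.054,0],[0,0,0]],[[-0.12,-0.08,0],[0,0,0]],[[-0.16,-0.107,0],[0,0,0]],[[-0.2,-0.133,0],[0,0,0]]]'
python3 - <<'E'
from h import *
from station import ctrl
o=ctrl.get_obs();print(o["t"],o["tool_pos"],o["q"],o["contact_force"],tosteps(o,(.597,.0655,.14)))
E
```

```text
t: 0.6
tool_pos: [0.2942, 0.4797, 0.3627]
tool_rot: [0.547, 3.092, 0.003]
contact_force: [1.0, 0.0, -0.5]
opening: 0.0853
grip_force: 0.0
t: 1.1
tool_pos: [0.436, 0.2847, 0.3609]
tool_rot: [-0.55, -3.093, 0.0]
contact_force: [-0.0, 0.0, 0.6]
opening: 0.0857
grip_force: 0.0
t: 1.6
tool_pos: [0.578, 0.0908, 0.3608]
tool_rot: [-0.55, -3.092, 0.0]
contact_force: [0.5, 0.4, -0.3]
opening: 0.0853
grip_force: 0.0
1.6 [0.5779812  0.09081859 0.36077814] [ 2.86423717e-02 -8.55433510e-02  1.53725291e+00  1.03963129e-04
  1.69050507e+00 -1.18997451e+00] [ 0.49791221  0.37856163 -0.2517973 ] [-0.02672072 -0.01717464  0.22076405]
```

```bash
python3 -m jog '[[[-0.027,-0.017,0.03],[0,0,0]],[[-0.027,-0.017,0.08],[0,0,0]],[[-0.027,-0.017,0.13],[0,0,0]],[[-0.027,-0.017,0.17],[0,0,0]],[[-0.027,-0.017,0.19],[0,0,0]]]'
python3 - <<'E'
from h import *
from station import ctrl,optics
o=ctrl.get_obs();print(o["tool_pos"])
d=optics.get_image("top");e=optics.get_image("side")
a=cv2.resize(d["image"][125:225,200:300],None,fx=4,fy=4);b=cv2.resize(e["image"][130:230,215:315],None,fx=4,fy=4)
cv2.imwrite("pics/g.png",np.hstack([a,b]))
E
```

```text
t: 2.1
tool_pos: [0.5937, 0.0673, 0.1651]
tool_rot: [-0.549, -3.084, 0.002]
contact_force: [0.1, -0.3, -0.5]
opening: 0.085
grip_force: 0.0
[0.59365269 0.06726905 0.16512564]
```

View pics/g.png

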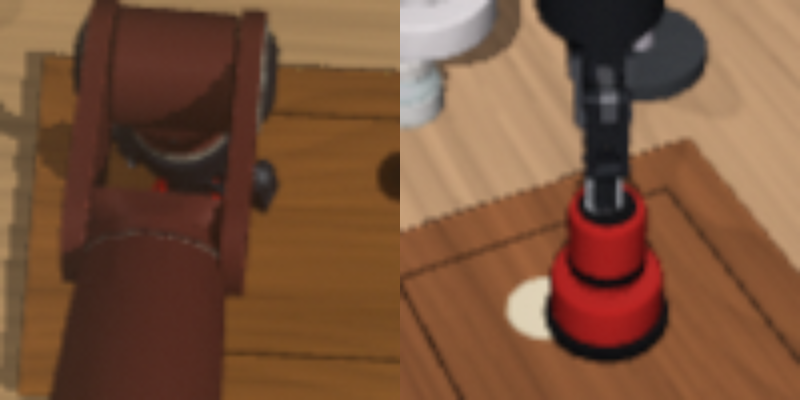

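The side view shows the open fingers centred over the grip (column 605 against 607). Going down and gripping.

```bash
python3 -m jog '[[[0,0,0.025],[0,0,0]],[[0,0,0.05],[0,0,0]],[[0,0,0.07],[0,0,0]],[[0,0,0.08],[0,0,0]],[[0,0,0.08],[0,0,0]]]'
python3 -m jog '[[[0,0,0],[0,0,0]],[[0,0,0],[0,0,0]],[[0,0,0],[0,0,0]],[[0,0,0],[0,0,0]],[[0,0,0],[0,0,0]]]' 0 40
```

```text
t: 2.7
tool_pos: [0.5965, 0.0675, 0.0909]
tool_rot: [-0.549, -3.092, 0.0]
contact_force: [0.2, 1.1, 0.7]
opening: 0.0853
grip_force: 0.0
t: 3.2
tool_pos: [0.5984, 0.0681, 0.0937]
tool_rot: [0.549, 3.089, 0.003]
contact_force: [1.5, 3.6, 5.9]
opening: 0.0532
grip_force: 42.6
```

```bash
python3 -m jog '[[[0,0,-0.02],[0,0,0]],[[0,0,-0.05],[0,0,0]],[[0,0,-0.08],[0,0,0]],[[0,-0.02,-0.1],[0,0,0]],[[0,-0.06,-0.1],[0,0,0]]]'
python3 -m jog '[[[0,-0.04,0],[0,0,0]],[[0,-0.08,0],[0,0,0]],[[-0.002,-0.12,0],[0,0,0]],[[-0.003,-0.16,0],[0,0,0]],[[-0.004,-0.2,0],[0,0,0]]]'
python3 -m jog '[[[0,-0.04,0],[0,0,0]],[[0,-0.08,0],[0,0,0]],[[0,-0.12,0],[0,0,0]],[[0,-0.16,0],[0,0,0]],[[0,-0.19,0],[0,0,0]]]'
python3 - <<'E'
from h import *
from station import ctrl,optics
o=ctrl.get_obs();print(o["tool_pos"],o["q"],tosteps(o,(.4404,-.3755,.12)))
d=optics.get_image("side");cv2.imwrite("pics/s2.png",d["image"])
E
```

```text
t: 3.7
tool_pos: [0.5775, 0.0119, 0.1939]
tool_rot: [0.543, 3.09, 0.001]
contact_force: [2.0, -2.0, -5.5]
opening: 0.0529
grip_force: 44.8
t: 4.2
tool_pos: [0.5086, -0.179, 0.1888]
tool_rot: [-0.549, -3.089, -0.001]
contact_force: [1.8, -0.1, -6.8]
opening: 0.0533
grip_force: 44.8
t: 4.7
tool_pos: [0.4429, -0.3576, 0.1888]
tool_rot: [-0.551, -3.088, -0.002]
contact_force: [1.5, -0.7, -5.7]
opening: 0.0527
grip_force: 44.9
[ 0.44288845 -0.35759757  0.18876893] [-8.09201251e-01 -4.66876073e-02  1.78434767e+00 -1.57843549e-03
  1.40822712e+00 -2.02645019e+00] [-0.00417147 -0.01769159  0.06874199]
```

View pics/s2.png

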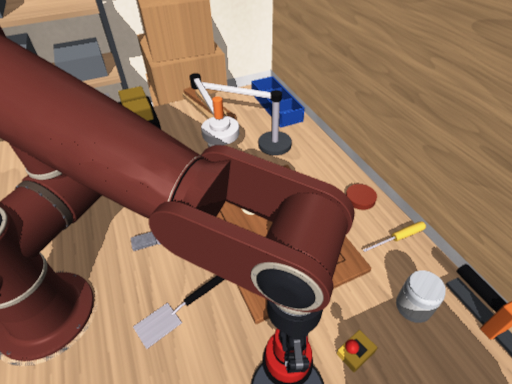

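The sander hangs upright at about (288,365), just above the mat. Lowering gently.

```bash
python3 -m jog '[[[-0.003,-0.012,0.01],[0,0,0]],[[-0.003,-0.012,0.035],[0,0,0]],[[-0.003,-0.012,0.06],[0,0,0]],[[-0.003,-0.012,0.08],[0,0,0]],[[-0.003,-0.012,0.09],[0,0,0]]]'
python3 -m jog '[[[0,0,0.003],[0,0,0]],[[0,0,0.006],[0,0,0]],[[0,0,0.009],[0,0,0]],[[0,0,0.011],[0,0,0]],[[0,0,0.013],[0,0,0]]]'
```

```text
t: 5.25
tool_pos: [0.4421, -0.366, 0.0964]
tool_rot: [-0.547, -3.087, -0.007]
contact_force: [0.4, 0.7, -6.7]
opening: 0.053
grip_force: 45.5
t: 5.75
tool_pos: [0.4446, -0.3691, 0.0891]
tool_rot: [0.549, 3.092, -0.001]
contact_force: [-0.4, -0.0, -6.5]
opening: 0.0529
grip_force: 45.5
```

```bash
python3 -m jog '[[[0.003,-0.005,0.001],[0,0,0]],[[0.003,-0.005,0.003],[0,0,0]],[[0.003,-0.005,0.005],[0,0,0]],[[0.003,-0.005,0.006],[0,0,0]],[[0.003,-0.005,0.006],[0,0,0]]]'
```

```text
t: 6.25
tool_pos: [0.4395, -0.3722, 0.082]
tool_rot: [-0.55, -3.093, -0.001]
contact_force: [0.4, 0.1, -6.4]
opening: 0.0535
grip_force: 45.5
```

```bash
python3 -m jog '[[[0,0,0.001],[0,0,0]],[[0,0,0.001],[0,0,0]],[[0,0,0.002],[0,0,0]],[[0,0,0.002],[0,0,0]]]'
```

```text
t: 6.65
tool_pos: [0.4396, -0.3722, 0.0802]
tool_rot: [-0.55, -3.093, -0.0]
contact_force: [0.7, 1.2, -6.4]
opening: 0.053
grip_force: 45.5
```

```bash
python3 -m jog '[[[0,0,0.001],[0,0,0]],[[0,0,0.001],[0,0,0]],[[0,0,0.002],[0,0,0]],[[0,0,0.002],[0,0,0]]]'
```

```text
t: 7.05
tool_pos: [0.4401, -0.3725, 0.0797]
tool_rot: [0.549, 3.093, -0.0]
contact_force: [-2.6, 3.5, 3.6]
opening: 0.0532
grip_force: 46.5
```

Contact reached (+3.6 N). Releasing and rising.

```bash
python3 -m jog '[[[0,0,0],[0,0,0]],[[0,0,0],[0,0,0]],[[0,0,0],[0,0,0]],[[0,0,0],[0,0,0]],[[0,0,0],[0,0,0]]]' 1
python3 -m jog '[[[0,0,-0.015],[0,0,0]],[[0,0,-0.05],[0,0,0]],[[0,0,-0.1],[0,0,0]],[[0,0,-0.15],[0,0,0]],[[0,0,-0.2],[0,0,0]]]'
python3 -m jog '[[[0,0,-0.04],[0,0,0]],[[0,0.04,-0.08],[0,0,0]],[[0,0.08,-0.09],[0,0,0]],[[0,0.12,-0.09],[0,0,0]],[[0,0.16,-0.09],[0,0,0]]]'
python3 - <<'E'
from m import *
from station import ctrl,optics
np.set_printoptions(precision=4,suppress=True)
d=optics.get_image("top");cv2.imwrite("pics/t3.png",d["image"]);e=optics.get_image("side")
f=c(d,crm,(225,173,265,203),"fill t");print(bp(d,f,.02));f=c(e,crm,(235,190,285,225),"fill s");print(bp(e,f,.02))
r=c(d,red,(340,205,400,260),"sander");print(bp(d,r,.08))
kt=c(d,org,(165,160,190,185),"knob t");print(bp(d,kt,.27))
o=ctrl.get_obs();print(o["tool_pos"])
for n in("side","top"):print()
E
```

```text
t: 7.55
tool_pos: [0.4397, -0.3725, 0.0784]
tool_rot: [0.55, 3.093, -0.0]
contact_force: [-0.4, 0.5, -0.4]
opening: 0.0853
grip_force: 0.0
t: 8.05
tool_pos: [0.4394, -0.3721, 0.2816]
tool_rot: [0.55, 3.092, -0.001]
contact_force: [0.7, -1.6, -0.4]
opening: 0.0853
grip_force: 0.0
t: 8.55
tool_pos: [0.4952, -0.2208, 0.3711]
tool_rot: [0.55, 3.089, -0.002]
contact_force: [0.6, -0.1, -0.9]
opening: 0.0853
grip_force: 0.0
fill t 215 [240.3 187.7] 232 248 180 195
[0.5647 0.0938 0.02  ]
fill s 281 [252.3 206.8] 241 282 199 219
[0.5669 0.0914 0.02  ]
sander 388 [358.1 229.5] 340 382 206 256
[ 0.4355 -0.3235  0.08  ]
knob t 45 [174.4 170.4] 171 178 167 174
[0.5497 0.2805 0.27  ]
[ 0.4958 -0.2185  0.3703]
```

View pics/t3.png

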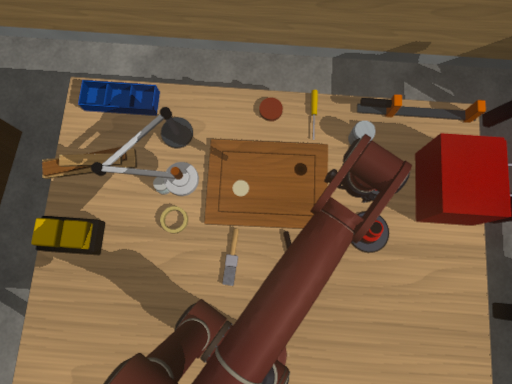

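The sander stands upright on the mat at (372,232), and the bare filler spot is at (240,188), world about (0.566, 0.093). Next is the lamp knob.

```bash
python3 -m jog '[[[0.01,0.04,0],[0,0,0]],[[0.02,0.08,0],[0,0,0]],[[0.03,0.12,0],[0,0,0]],[[0.04,0.16,0],[0,0,0]],[[0.05,0.2,0],[0,0,0]]]'
python3 -m jog '[[[0.01,0.04,0],[0,0,0]],[[0.02,0.08,0],[0,0,0]],[[0.03,0.12,0],[0,0,0]],[[0.04,0.16,0],[0,0,0]],[[0.05,0.2,0],[0,0,0]]]'
python3 -m jog '[[[0.01,0.04,0],[0,0,0]],[[0.02,0.07,0],[0,0,0]],[[0.022,0.084,0],[0,0,0]],[[0.022,0.084,0],[0,0,0]],[[0.022,0.084,0.01],[0,0,0]]]'
python3 - <<'E'
from m import *
from station import ctrl,optics
np.set_printoptions(precision=4,suppress=True)
o=ctrl.get_obs();print(o["tool_pos"],o["q"],tosteps(o,(.548,.278,.238)))
d=optics.get_image("top");e=optics.get_image("side")
print([np.round(pj(e,p)) for p in ((.548,.278,.279),(.566,.093,.02))])
a=cv2.resize(e["image"][50:170,160:280],None,fx=4,fy=4)
u,v=mask(e,org,(205,85,232,130));print(u.min(),u.max(),v.min(),v.max())
cv2.imwrite("pics/k.png",a)
E
```

```text
t: 9.15
tool_pos: [0.5166, -0.0163, 0.3693]
tool_rot: [0.551, 3.091, -0.001]
contact_force: [1.1, 0.2, 0.3]
opening: 0.0852
grip_force: 0.0
t: 9.65
tool_pos: [0.5389, 0.1888, 0.3694]
tool_rot: [0.55, 3.092, -0.0]
contact_force: [1.0, -0.2, -0.3]
opening: 0.0854
grip_force: 0.0
t: 10.15
tool_pos: [0.5479, 0.2734, 0.3601]
tool_rot: [0.55, 3.09, 0.001]
contact_force: [-0.1, -0.9, 0.7]
opening: 0.0855
grip_force: 0.0
[0.5479 0.2734 0.3601] [ 0.3417 -0.0233  1.4784 -0.0009  1.6832 -0.8766] [0.0019 0.0042 0.1221]
[array([217.,  98.]), array([252., 207.])]
212 222 97 118
```

View pics/k.png

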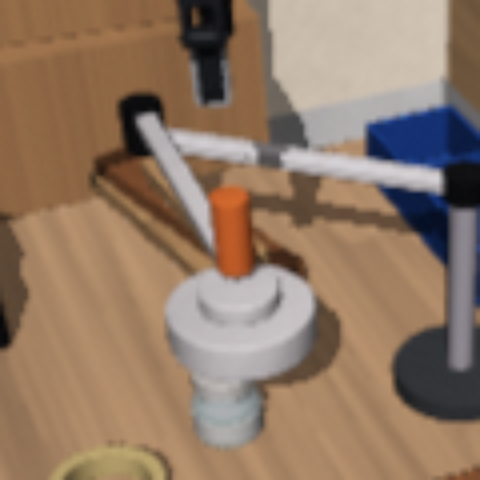

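The crop shows the orange knob upright at (231,230) and the open fingers above it at (212,90). I'll check this against the projection.

```bash
python3 - <<'E'
from m import *
for p in ((.548,.273,.360),(.548,.273,.373),(.548,.278,.257)): print((pj(s,p)-[160,50])*4)
E
python3 -m jog '[[[0.002,0.004,0.02],[0,0,0]],[[0.002,0.004,0.04],[0,0,0]],[[0.002,0.004,0.05],[0,0,0]],[[0.002,0.004,0.06],[0,0,0]],[[0.002,0.004,0.06],[0,0,0]]]'
```

```text
[216.51230372  83.01374062]
[214.41084748  63.31902583]
[229.33694761 222.08281038]
t: 10.75
tool_pos: [0.5461, 0.2779, 0.2967]
tool_rot: [-0.551, -3.091, 0.002]
contact_force: [-0.4, 0.6, -0.5]
opening: 0.0856
grip_force: 0.0
```

```bash
python3 -m jog '[[[-0.001,0,0.02],[0,0,0]],[[-0.001,0,0.04],[0,0,0]],[[-0.001,0,0.052],[0,0,0]],[[-0.001,0,0.058],[0,0,0]],[[-0.001,0,0.058],[0,0,0]]]'
python3 -m jog '[[[0,0,0],[0,0,0]],[[0,0,0],[0,0,0]],[[0,0,0],[0,0,0]],[[0,0,0],[0,0,0]],[[0,0,0],[0,0,0]]]' 0 30
python3 -m jog '[[[0,0,0],[0,0,0]],[[0,0,0],[0,0,0]],[[0,0,0],[0,0,0]]]'
```

```text
t: 11.25
tool_pos: [0.5473, 0.2783, 0.2399]
tool_rot: [-0.55, -3.092, 0.001]
contact_force: [-0.5, -0.9, -1.2]
opening: 0.0852
grip_force: 0.0
t: 11.75
tool_pos: [0.5477, 0.2785, 0.2411]
tool_rot: [0.55, 3.092, 0.001]
contact_force: [-0.6, -0.3, 2.3]
opening: 0.0271
grip_force: 30.6
t: 12.05
tool_pos: [0.5477, 0.2785, 0.241]
tool_rot: [0.55, 3.092, 0.001]
contact_force: [-0.2, 0.1, 3.1]
opening: 0.0273
grip_force: 30.7
```

```bash
python3 -m jog '[[[-0.005,-0.011,0],[0,0,0]],[[-0.011,-0.022,0],[0,0,0]],[[-0.016,-0.034,0],[0,0,0]],[[-0.022,-0.045,0],[0,0,0]],[[-0.027,-0.056,0],[0,0,0]]]'
```

```text
t: 12.55
tool_pos: [0.5534, 0.2185, 0.2409]
tool_rot: [-0.545, -3.094, -0.008]
contact_force: [-2.1, 8.1, 3.6]
opening: 0.0273
grip_force: 31.2
```

```bash
python3 -m jog '[[[-0.005,-0.011,0],[0,0,0]],[[-0.011,-0.022,0],[0,0,0]],[[-0.016,-0.034,0],[0,0,0]],[[-0.022,-0.045,0],[0,0,0]],[[-0.027,-0.056,0],[0,0,0]]]'
python3 -m jog '[[[-0.005,-0.011,0],[0,0,0]],[[-0.011,-0.022,0],[0,0,0]],[[-0.016,-0.034,0],[0,0,0]],[[-0.022,-0.045,0],[0,0,0]],[[-0.027,-0.056,0],[0,0,0]]]'
python3 - <<'E'
from h import *
from station import ctrl
o=ctrl.get_obs();print(o["tool_pos"],o["contact_force"],tosteps(o,(.566,.093,.241)))
E
```

```text
t: 13.05
tool_pos: [0.5594, 0.1564, 0.2409]
tool_rot: [-0.545, -3.093, -0.007]
contact_force: [-1.2, 7.0, 3.3]
opening: 0.0275
grip_force: 31.2
t: 13.55
tool_pos: [0.5653, 0.0944, 0.2408]
tool_rot: [-0.544, -3.093, -0.006]
contact_force: [-1.8, 6.7, 4.6]
opening: 0.0273
grip_force: 31.2
[0.5652717  0.09435932 0.24084511] [-1.81337636  6.68014335  4.63050265] [-0.00114813 -0.00102864 -0.00016081]
```

```bash
python3 -m jog '[[[-0.001,-0.001,0],[0,0,0]],[[-0.001,-0.001,0],[0,0,0]],[[-0.001,-0.001,0],[0,0,0]]]'
python3 -m jog '[[[0,0,0],[0,0,0]],[[0,0,0],[0,0,0]],[[0,0,0],[0,0,0]],[[0,0,0],[0,0,0]],[[0,0,0],[0,0,0]]]' 1
python3 -m jog '[[[0,0,-0.02],[0,0,0]],[[0,0,-0.05],[0,0,0]],[[0,0,-0.09],[0,0,0]],[[0,0,-0.13],[0,0,0]],[[0,0,-0.13],[0,0,0]]]'
python3 -m jog '[[[0,-0.04,0],[0,0,0]],[[0,-0.08,0],[0,0,0]],[[0,-0.12,0],[0,0,0]],[[0,-0.16,0],[0,0,0]],[[0,-0.2,0],[0,0,0]]]'
python3 - <<'E'
from m import *
from station import ctrl,optics
np.set_printoptions(precision=4,suppress=True)
d=optics.get_image("top");e=optics.get_image("side")
pickle.dump(d,open("pics/t4.pkl","wb"));pickle.dump(e,open("pics/s4.pkl","wb"))
print(pj(d,(.566,.093,.251)),pj(e,(.566,.093,.251)),pj(d,(.566,.093,.18)),ctrl.get_obs()["tool_pos"])
cv2.imwrite("pics/l.png",np.hstack([cv2.resize(d["image"][130:270,130:410],None,fx=1.4,fy=1.4),cv2.resize(e["image"][90:230,160:355],None,fx=1.4,fy=1.4)]))
for n,x in(("t",d),("s",e)):
    p=pj(x,(.566,.093,.251)).astype(int);c(x,org,(p[0]-20,p[1]-25,p[0]+20,p[1]+25),n)
E
```

```text
t: 13.85
tool_pos: [0.5662, 0.0918, 0.2408]
tool_rot: [0.549, 3.093, 0.0]
contact_force: [-1.0, 1.3, 5.6]
opening: 0.0274
grip_force: 31.1
t: 14.35
tool_pos: [0.5661, 0.0914, 0.24]
tool_rot: [-0.55, -3.093, 0.001]
contact_force: [-0.4, 0.5, -0.8]
opening: 0.0854
grip_force: 0.0
t: 14.85
tool_pos: [0.5683, 0.0915, 0.3784]
tool_rot: [0.548, 3.081, 0.004]
contact_force: [0.2, -0.7, 1.0]
opening: 0.0856
grip_force: 0.0
t: 15.35
tool_pos: [0.4964, -0.0975, 0.3697]
tool_rot: [-0.549, -3.093, 0.0]
contact_force: [-0.0, -1.2, -0.1]
opening: 0.0852
grip_force: 0.0
[237.0089 171.1484] [249.43   142.7641] [238.2266 176.7355] [ 0.496  -0.0997  0.3697]
t 193 [243.1 171. ] 217 256 146 195
s 1 [252. 148.] 252 252 148 148
```

View pics/l.png

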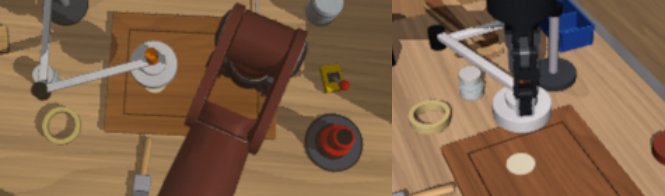

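Sander upright on the mat at (338,140) in the crop; the shade sits over the spot. I'll refine the knob and shade centres numerically.

Run:
```python
from m import *
np.set_printoptions(precision=4,suppress=True)
d=pickle.load(open("pics/t4.pkl","rb"))
k=c(d,lambda h,a,v:((h<14)|(h>176))&(a>195)&(v>90),(230,160,248,180),"knob");print(bp(d,k,.265))
k=c(d,lambda h,a,v:(a<60)&(v>110),(222,155,260,196),"shade")
# test: mask on parked lamp for bias
k0=c(t,lambda h,a,v:((h<14)|(h>176))&(a>195)&(v>90),(165,160,190,185),"knob0");print(bp(t,k0,.265))
im=cv2.resize(d["image"][150:205,210:270],None,fx=10,fy=10,interpolation=cv2.INTER_CUBIC)
for z,p in((.279,14),(.161,55)):
    q=np.array([pj(d,(.566+p/1e3*np.cos(a),.092+p/1e3*np.sin(a),z)) for a in np.linspace(0,6.3,40)]);cv2.polylines(im,[((q-[210,150]+.5)*10).astype(int)],True,(0,255,0),1)
cv2.imwrite("pics/z.png",im)
```

```text
knob 36 [238.5 169.4] 234 242 165 175
[0.568  0.0878 0.265 ]
shade 788 [239.4 176.6] 222 256 159 193
knob0 26 [177.7 174.7] 171 181 168 178
[0.5381 0.2702 0.265 ]
```

View pics/z.png

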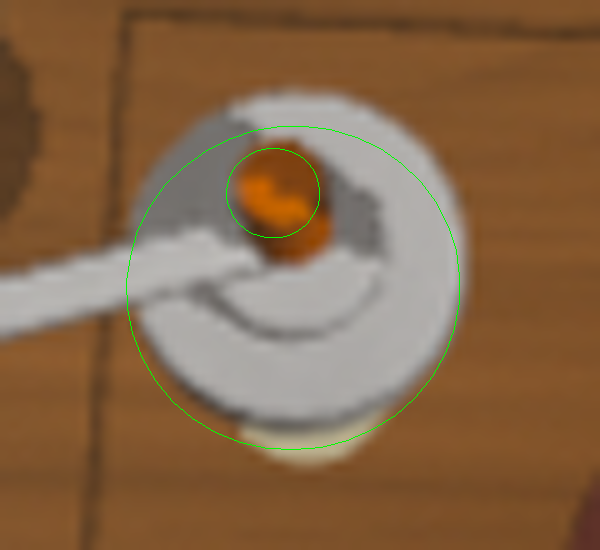

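Shade centre is within about 3 mm of the filler's. Now the switch: shut the fingers, turn 35°, and go behind the ball.

```bash
python3 -m jog '[[[-0.02,-0.037,0],[0,0,-0.12]],[[-0.04,-0.074,0],[0,0,-0.24]],[[-0.06,-0.11,0],[0,0,-0.36]],[[-0.08,-0.148,0],[0,0,-0.48]],[[-0.1,-0.185,0],[0,0,-0.6]]]' 0 40
python3 - <<'E'
from h import *
from station import ctrl
o=ctrl.get_obs();print(o["q"],R.from_rotvec(o["tool_rot"]).as_matrix().round(3),tosteps(o,(.536,-.389,.15)))
E
```

```text
t: 15.95
tool_pos: [0.5279, -0.3054, 0.3696]
tool_rot: [0.397, -3.116, -0.001]
contact_force: [0.7, -0.0, -0.9]
opening: 0.0124
grip_force: 0.0
[-6.46659467e-01 -2.74605606e-02  1.46715357e+00  3.71995576e-04
  1.70242511e+00 -2.47105897e+00] [[-0.968 -0.251 -0.   ]
 [-0.251  0.968  0.001]
 [ 0.     0.001 -1.   ]] [ 0.01310292 -0.08308506  0.21953891]
```

```bash
python3 -m jog '[[[0.006,-0.04,0],[0,0,0]],[[0.013,-0.083,0.02],[0,0,0]],[[0.013,-0.083,0.07],[0,0,0]],[[0.013,-0.083,0.12],[0,0,0]],[[0.013,-0.083,0.17],[0,0,0]]]'
python3 -m jog '[[[0,0,0.03],[0,0,0]],[[0,0,0.06],[0,0,0]],[[0,0,0.09],[0,0,0]],[[0,0,0.113],[0,0,0]],[[0,0,0.113],[0,0,0]]]'
python3 - <<'E'
from h import *
from station import ctrl,optics
o=ctrl.get_obs();e=optics.get_image("side");cv2.imwrite("pics/b.png",cv2.resize(e["image"][280:384,260:420],None,fx=4,fy=4));print(o["tool_pos"],tosteps(o,(.574,-.3785,.085)))
E
```

```text
t: 16.45
tool_pos: [0.5355, -0.3877, 0.1979]
tool_rot: [-0.389, 3.117, 0.0]
contact_force: [0.6, -0.5, -0.7]
opening: 0.0004
grip_force: 0.0
t: 16.95
tool_pos: [0.5331, -0.385, 0.0817]
tool_rot: [0.389, -3.111, -0.012]
contact_force: [0.3, 0.3, -0.0]
opening: 0.0003
grip_force: 0.0
[ 0.53310058 -0.38498443  0.08169203] [-0.04121995 -0.00375604 -0.00354416]
```

View pics/b.png

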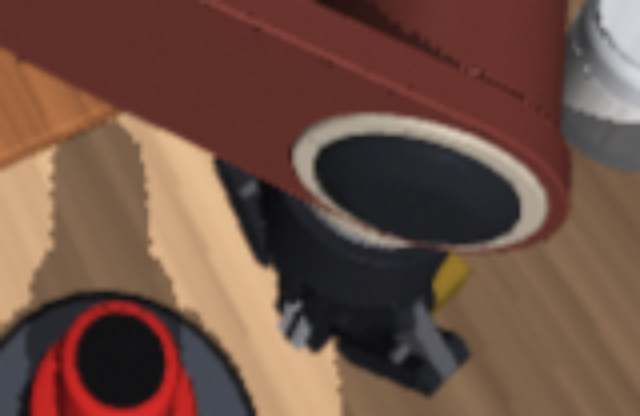

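```bash
python3 -m jog '[[[-0.01,-0.001,0],[0,0,0]],[[-0.02,-0.002,0],[0,0,0]],[[-0.03,-0.003,0],[0,0,0]],[[-0.04,-0.003,0],[0,0,0]],[[-0.05,-0.003,0],[0,0,0]]]'
python3 -m jog '[[[-0.008,0,0],[0,0,0]],[[-0.016,0,0],[0,0,0]],[[-0.024,0,0],[0,0,0]],[[-0.03,0,0],[0,0,0]],[[-0.035,0,0],[0,0,0]]]'
```

```text
t: 17.5
tool_pos: [0.5858, -0.3787, 0.0881]
tool_rot: [-0.389, 3.116, -0.002]
contact_force: [-0.2, -0.5, 0.2]
opening: -0.0
grip_force: 0.5
t: 18.0
tool_pos: [0.6185, -0.3697, 0.0867]
tool_rot: [0.389, -3.117, -0.001]
contact_force: [-1.2, -0.9, 0.1]
opening: 0.0003
grip_force: 0.5
```

```bash
python3 -m jog '[[[-0.003,0,0],[0,0,0]],[[-0.006,0,0],[0,0,0]],[[-0.009,0,0],[0,0,0]],[[-0.011,0,0],[0,0,0]],[[-0.011,0,0],[0,0,0]]]'
```

```text
t: 18.5
tool_pos: [0.624, -0.3686, 0.0868]
tool_rot: [0.387, -3.105, -0.002]
contact_force: [-16.6, -1.7, 6.6]
opening: -0.0003
grip_force: 8.4
```

The stop is reached at 17 N. Backing off and rising clear, then checking.

```bash
python3 -m jog '[[[0.01,0,0],[0,0,0]],[[0.04,0,0],[0,0,0]],[[0.06,0,-0.03],[0,0,0]],[[0.07,0,-0.08],[0,0,0]],[[0.07,0,-0.13],[0,0,0]]]'
python3 -m jog '[[[0.03,0,-0.04],[0,0,0]],[[0.05,0,-0.09],[0,0,0]],[[0.08,0,-0.14],[0,0,0]],[[0.1,0,-0.14],[0,0,0]],[[0.1,0.04,-0.14],[0,0,0]]]'
python3 -m jog '[[[0,0.04,0],[0,0,0]],[[0,0.08,0],[0,0,0]],[[0,0.12,0],[0,0,0]],[[0,0.16,0],[0,0,0]],[[0,0.16,0],[0,0,0]]]'
python3 - <<'E'
from m import *
from station import ctrl,optics
np.set_printoptions(precision=4,suppress=True)
d=optics.get_image("top");e=optics.get_image("side");print(ctrl.get_obs()["tool_pos"])
bt=c(d,red,(358,165,385,200),"ball t");bs=c(e,red,(340,310,400,365),"ball s");X=tri([d,e],[bt,bs]);print(X,np.linalg.norm(X[:2]-[.574,-.3785]))
cv2.imwrite("pics/f.png",np.hstack([d["image"][80:300,130:410],e["image"][80:300,150:420]]))
cv2.imwrite("pics/f.png",np.vstack([np.hstack([d["image"][100:270,140:410],e["image"][80:250,150:420]]),np.hstack([cv2.resize(d["image"][160:255,340:400],(270,427)),cv2.resize(e["image"][300:384,260:420],(270,427))])]))
E
```

```text
t: 19.0
tool_pos: [0.5595, -0.3845, 0.2167]
tool_rot: [0.386, -3.117, -0.003]
contact_force: [0.5, -0.2, 0.3]
opening: 0.0001
grip_force: 0.0
t: 19.5
tool_pos: [0.4532, -0.3741, 0.3606]
tool_rot: [-0.379, 3.114, -0.011]
contact_force: [1.4, 1.4, -0.1]
opening: -0.0
grip_force: 0.0
t: 20.0
tool_pos: [0.4148, -0.2121, 0.3577]
tool_rot: [-0.394, 3.113, -0.002]
contact_force: [0.1, -0.5, -0.0]
opening: -0.0001
grip_force: 0.0
[ 0.4153 -0.2148  0.3572]
ball t 184 [371.6 188.1] 358 384 167 199
ball s 142 [377.1 322.7] 371 383 316 329
[ 0.5947 -0.3645  0.1402] 0.024979583290892487
```

View pics/f.png

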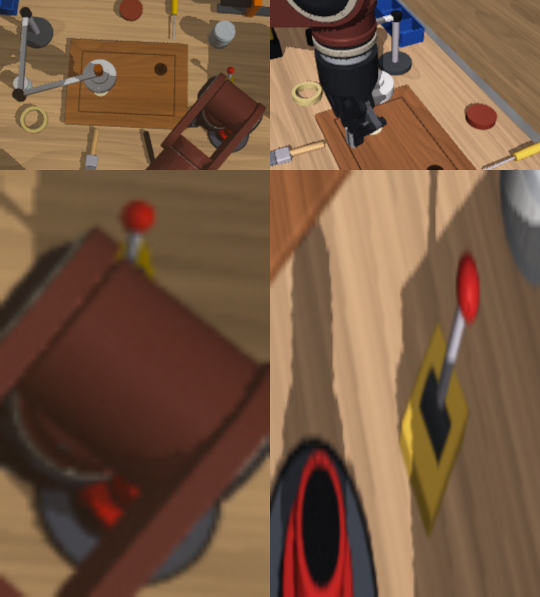

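Run:
```python
from m import *
np.set_printoptions(precision=4,suppress=True)
X=tri([t,s],[(370.5,170),(377.1,322.7)]);print(X,bp(s,(377.1,322.7),.092),np.linalg.norm(bp(s,(377.1,322.7),.092)[:2]-[.574,-.3785]))
```

```text
[ 0.6456 -0.3598  0.0923] [ 0.6462 -0.3598  0.092 ] 0.07458422771161959
```

The lever's ball now stands 75 mm along its push direction at z = 0.092, and it was pushed to the hard stop, so it is fully on. Handing in.

```bash
python3 -c "
from station import job
print(job.finish_job())"
```

```text
the job is handed in; nothing more can be done
None
```

The job is handed in at about 20 s of the 69 s allowed: the sander is upright on the mat, the lamp shade is within about 3 mm of centre over the filler spot, and then the switch was pushed to its stop. I did not measure the jar or the tape roll, or see the lamp light.

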